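Slide the top-heavy battery crate home into its corner stop

TASK

Park the tall plywood battery crate in the blue corner stop: push it with the fingertips, low down near its base (in its lower third), so that it slides over the bench without rocking over, until it stands square and fully home against both the long back fence and the short end fence. Do not lift the crate, do not shoot it across with a fast shove, leave the battery lying in its top tray untouched, and leave the white mug and the masking tape roll where they are.

Things in the scene. Friction and masses are not known exactly. Their poses are not given: they have to be found in the camera images.
- battery_crate: Top-heavy plywood crate, 140 (its x) x 100 (its y) x 160 mm high, loose on two black runners under it (110 x 70 mm over all, 10 high); flat solid sides from z = 10 mm up. Origin: centre of underside. 0.8 to 1.2 kg plus battery; slides at 6 to 12 N (more if fingers bear down) pushed near the base, rocks over if pushed high. Starts clear of both fences, its x within 12 degrees of the stop's x.
- corner_stop: Fixed blue steel corner of two fences, 40 mm high, 6 thick. Origin: inner corner at bench level; x away from the robot (within 7 degrees), y left. Back fence: plane x = 0, 294 mm along -y; end fence: plane y = 0, 130 mm along -x; flanges outside. Crate goes in x < 0, y < 0: home at x = -70, y = -50 mm, axes parallel to the stop's.
- battery: Black battery pack with a yellow label, 105 x 62 x 57 mm, 0.48 kg, lying loose in the crate's top tray (tray floor 113 mm, rim 160 mm above the bench), its top about 170 mm up. Origin at the centre of its underside. Not to be touched.
- mug_1: White mug, red inside, 83 x 113 x 93 mm, standing to the left beyond the end fence. Origin at the centre of its underside. Leave alone.
- masking_roll: Roll of cream masking tape lying flat, 112 mm across, 36 mm high. Origin at the centre of its underside. Leave alone.
- clamp_jig: Fixed obstacle to the right of the work: wooden jig board 160 (its x) x 260 (its y) mm with a toggle clamp whose red lever stands up to 170 mm above the bench about 90 mm from the origin along the jig's -y. Origin at the centre of its underside. Keep the gripper's body clear of the lever.

How it is judged:
By the outcome, as a careful person would: the job done as asked, in the order asked, and still so for the second after the job is handed in, with the robot touching nothing.
It also fails if it takes over 64 s, if anything falls off the work surface, if the arm or the gripper's body presses on something with over 40 N, if the wrist force passes 120 N, or if a joint passes its speed limit or range.

ROBOT

A 6-joint arm with a two-finger parallel gripper is mounted at the origin on the work surface; the furniture and walls round the work are solid. World frame = base frame: x ahead of the robot, y to its left, z up, the work surface at z = 0. Lengths are in mm, angles in rad, forces in N, time in s.
With the tool pointing down it reaches from about 300 to 875 mm from the base axis. Payload 4.2 kg.
Tool frame: the origin (TCP) lies at the very end of the fingers, on their centre line; the grasp point (between the pads) lies 19 mm behind it (ctrl.grasp_offset is the distance from the TCP to the grasp point, in mm); z points along the fingers, y is the line along which they close (so a half turn about z gives the same grasp; the last joint's range is limited). The gripper opens to 85 mm and grips with 20 to 120 N. Pads are 22 mm wide; open, the fingers measure 114 mm over their backs; the gripper's body (76 mm by 85 mm) begins 54 mm behind the grasp point. The pads swing forward as they close: fully open they stand 13 mm farther back than shut.
Start: joints at [-1.34, 0.32, 1.565, -0, 1.257, -0.02], TCP at [142.705, -557.025, 231.338] pointing down, gripper open.
Joint ranges: [-3.11, 3.11], [-0.84, 2.01], [0.21, 2.61], [-1.34, 4.49], [0.05, 2.63], [-2.56, 2.56]. Speed limits (rad/s): [2.57, 2.57, 3.14, 3.14, 3.14, 3.14].

INTERFACE

Orientations are given as a unit quaternion [w, x, y, z].
In Python, from bench import ctrl, cams, finder gives the robot as it stands.
- The arm moves only by the tool carry_out, never from a script. Its arguments are lists of equal length, an entry for each row: "offset": the shift along the tool's x, y, z normalised to -1 to 1, where 1 is 100 mm, a list of three; "turn": the turn about the tool's z normalised to -1 to 1, where 1 is 1.5 rad; "claw": the opening in per cent of the stroke, from 0 (shut) to 100 (fully open). In form: {"offset": [[tx, ty, tz], ...], "turn": [turn, ...], "claw": [claw, ...]}. A call has 1 to 10 rows; each row is the pose to reach, as a shift and turn from the pose commanded when the call began, along the tool's axes at that moment; what a row does not reach only later rows make up. A row lasts 1/10 s, in which the tool goes at most 50 mm and 8.59 degrees, less where a joint would pass 70% of its speed; a pose out of reach is approached as far as the arm can. A call with a number of a shift or a turn outside -1 to 1 is refused whole. A call with a gripper value outside its range is refused whole. The fingers move at their own pace and stop on an object; "squeeze" is the grip in N (left out, the last holds). Time passes only in rows, so rows that repeat a pose let the fingers close. It gives the time, the measured TCP pose, the force, the opening and the grip force at its end, in the units of the state.
- ctrl.get_obs(): the state, without advancing time (a new reading comes with each control period).
- cams.camera(name): name is "scene" or "top" or "wrist"; returns a dict with "color" (420x560x3 uint8, red, green, blue), "fx", "fy", "cx", "cy" (pixels), "dist" ([k1, k2, p1, p2, k3] as OpenCV has them; the pictures are not rectified), "xyz" and "orientation" of the camera in the world; the wrist camera has in their place "hand_eye" (4x4, takes a point from camera to tool coordinates, whose origin is the TCP and whose axes are the flange's). Camera axes: x right, y up, looking along -z (the intrinsics and any distortion apply to the point x, -y, -z); pixel columns grow to the right and rows downward; lengths in mm; the calibration is good to about 2 mm. A picture is of the moment at which its call begins: read the wrist's pose just before it. There is no depth.
- ctrl.hand_in(): hands the job in; it is judged then, once.
Trained networks look in a picture, given as the dict that the camera call returned (one of the last four; its "shot" number tells which), for a name from the list of things; names that differ only in an ending like _2 or _b are one class to them, and where a whole thing is asked for, a point or a joint stands for the part that bears it (a point fixed in the world has none). Each returns a list of dicts, best first, with "confidence" (0 to 1); they miss things now and then, are a little off and sometimes report something else, mostly with a low value. They report only what shows in the picture. A call takes as long as a camera call.
- finder.trace(query, picture): "mask" (420x560 bool, what is visible of it) and "centre" ([column, row] in pixels, amid what is visible of it).
The state is a dict: "clock": time; "q": joint angles; "joint_vel": joint speeds; "effort": joint torques, N m; "tool_pos": TCP position; "tcp_rot": TCP orientation; "force": force on the tool from outside, world axes, zero at the start; "moment": the same for the moment, N m; "gripper_width": opening from 0.0 (shut) to 1.0 (fully open); "finger_force": force on a finger pad.
Only numpy, scipy, OpenCV 4.12 (cv2) and the standard library are available. Lean on these libraries where they do the work, as an engineer would, in place of code of your own. Each camera call takes 0.05 s, during which the arm holds its last target. There are 200 camera calls.

## Working session

There is one attempt and no reset: what is moved stays moved. The work goes in short steps, Python scripts to look and compute and a tool call to move; the robot and the scene stay as the last step left them, time stands still between calls to the robot, and variables do not carry over. Pictures are saved under pics/ and viewed, at most 10 in all, crops included, and the job is handed in when it is done.

Besides the shell and the picture viewer there is one more tool, called after ">>>" in YAML: its name, and indented under it one key for each argument. carry_out: Moves the arm, as the interface text tells. Its arguments: {"type":"object","properties":{"offset":{"type":"array","items":{"type":"array","items":{"type":"number","minimum":-1,"maximum":1}}},"turn":{"type":"array","items":{"type":"number","minimum":-1,"maximum":1}},"claw":{"type":"array","items":{"type":"number"}},"squeeze":{"type":"number"}},"required":["offset","turn","claw"]}

```bash
mkdir -p pics; cat > h.py <<'E'
import numpy as np, cv2
from scipy.spatial.transform import Rotation as R
from bench import ctrl, cams, finder
def cam(n):
    o=ctrl.get_obs(); c=cams.camera(n); return o,c
def rq(q): return R.from_quat([q[1],q[2],q[3],q[0]])
def pose(c,o=None):
    if 'hand_eye' in c:
        T=np.eye(4); T[:3,:3]=rq(o['tcp_rot']).as_matrix(); T[:3,3]=o['tool_pos']
        T=T@np.array(c['hand_eye']); return T[:3,:3],T[:3,3]
    return rq(c['orientation']).as_matrix(),np.array(c['xyz'],float)
def K(c): return np.array([[c['fx'],0,c['cx']],[0,c['fy'],c['cy']],[0,0,1.]])
def onplane(c,px,z,o=None):
    Rm,t=pose(c,o); p=cv2.undistortPoints(np.array(px,float).reshape(-1,1,2),K(c),np.array(c['dist'],float)).reshape(-1,2)
    d=np.c_[p[:,0],-p[:,1],-np.ones(len(p))]@Rm.T
    return t+d*((z-t[2])/d[:,2])[:,None]
def proj(c,P,o=None):
    Rm,t=pose(c,o); X=(np.array(P,float)-t)@Rm; X=X*[1,-1,-1]
    return cv2.projectPoints(X,np.zeros(3),np.zeros(3),K(c),np.array(c['dist'],float))[0].reshape(-1,2)
E
cat > a.py <<'E'
from h import *
ims=[]
for n in ['top','scene']:
    o,c=cam(n); im=c['color'][:,:,::-1].copy(); cv2.imwrite(f'pics/{n}0.png',im)
    print(n,c['xyz'],c['orientation'],c['fx'])
    for q in ['battery_crate','corner_stop','battery','mug_1','masking_roll','clamp_jig']:
        r=finder.trace(q,c)
        if r:
            m=np.array(r[0]['mask']); cs,_=cv2.findContours(m.astype(np.uint8),0,2); k=max(cs,key=cv2.contourArea)
            print(q,[round(x['confidence'],2) for x in r],r[0]['centre'],cv2.boundingRect(k)); cv2.drawContours(im,[k],-1,(0,255,0),1)
    ims.append(im)
cv2.imwrite('pics/top_a.png',cv2.resize(ims[0],(800,600),interpolation=2)); cv2.imwrite('pics/scene_a.png',cv2.resize(ims[1],(800,600)))
E
python3 a.py; python3 -c "
from bench import ctrl;print(ctrl.get_obs())"
```

```text
top [ 464.31292608  294.38433069 1110.76483768] [-0.69786605 -0.01360417  0.03006866  0.71546752] 400.93594713523305
battery_crate [0.8] [285.4, 189.6] (248, 158, 48, 64)
corner_stop [0.66] [236.2, 154.2] (205, 144, 117, 63)
battery [0.94] [271.4, 185.1] (256, 165, 30, 46)
mug_1 [0.92] [163.9, 184.3] (149, 165, 38, 45)
masking_roll [0.86] [201.5, 268.4] (192, 245, 43, 42)
scene [ 932.92672739 -345.68085632 1126.26240792] [0.91030725 0.29864971 0.08319805 0.27427568] 479.1300842015147
battery_crate [0.65] [280.6, 232.8] (251, 187, 67, 78)
corner_stop [0.93] [321.3, 252.8] (291, 197, 59, 111)
battery [0.72] [284.8, 212.6] (264, 196, 44, 34)
mug_1 [0.78, 0.68, 0.6] [339.8, 176.8] (324, 155, 36, 41)
masking_roll [0.7] [261.2, 168.3] (240, 157, 39, 36)
{'clock': 0.7, 'q': array([-1.33998418e+00,  3.19557526e-01,  1.56447069e+00, -2.13333792e-06,
        1.25738244e+00, -1.99545348e-02]), 'joint_vel': array([-0.00114202, -0.00127911,  0.00106969,  0.00067532,  0.00127524,
       -0.00059424]), 'effort': array([ 1.26455427e-03, -4.15283847e+01, -2.34375197e+01,  2.62642297e-04,
        8.98020107e-05,  1.64054018e-06]), 'tool_pos': array([ 142.71661834, -557.03784303,  231.37376461]), 'tcp_rot': array([9.05995928e-05, 9.92149756e-01, 1.25055401e-01, 8.56695173e-06]), 'force': array([-0.61604868, -0.02624339,  0.19635375]), 'moment': array([ 0.01102979,  0.03683873, -0.00821704]), 'finger_force': 0.0, 'gripper_width': 1.0032283975122367}
```

View pics/top_a.png

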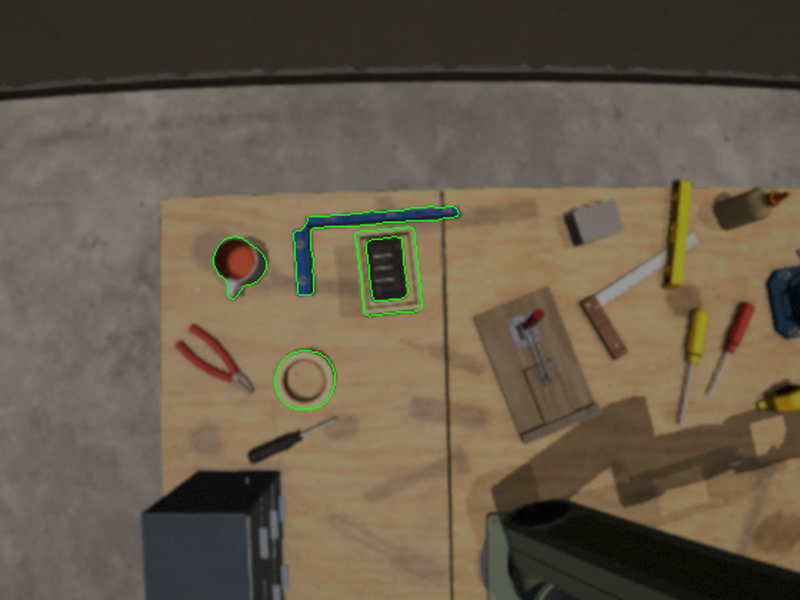

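View pics/scene_a.png

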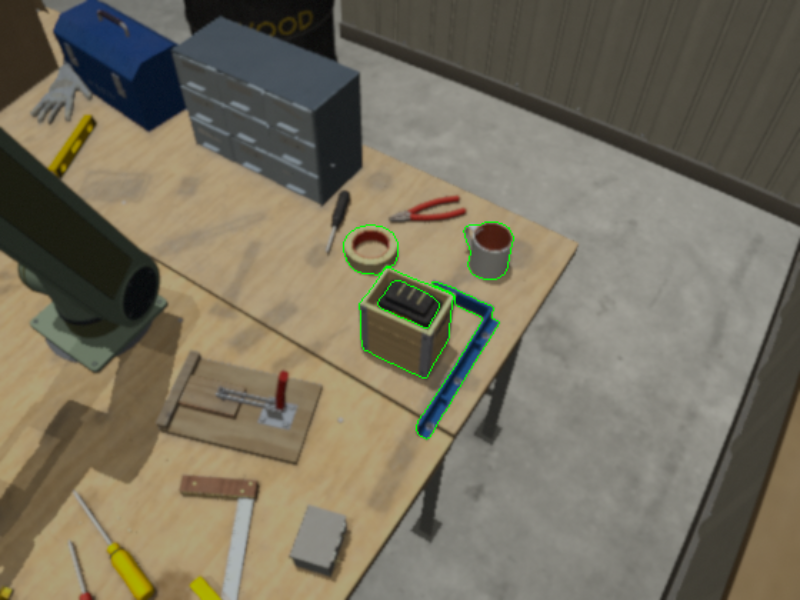

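The top view shows the crate at about (390,270), with the blue L's corner at (308,222) and its end fence at (305,265). The jig sits right and below at (540,365), the tape roll at (305,380) and the mug at (240,260). The scene view agrees with this. Next I'll fit poses from the silhouettes.

```bash
cat > fit.py <<'E'
from h import *
from scipy.optimize import minimize
def box(x0,x1,y0,y1,z0,z1): return np.array([[x,y,z] for x in(x0,x1) for y in(y0,y1) for z in(z0,z1)],float)
CR=[box(-70,70,-50,50,10,160)]
def STOP(w,t=5): return [box(0,6,-294,6,0,40),box(-130,6,0,6,0,40),box(0,w,-294,6,0,t),box(-130,0,0,w,0,t)]
def place(B,p):
    c,s=np.cos(p[2]),np.sin(p[2]); return B@np.array([[c,-s,0],[s,c,0],[0,0,1]]).T+[p[0],p[1],0]
S=4
def sil(c,o,boxes,p):
    im=np.zeros((420*S,560*S),np.uint8)
    for b in boxes:
        uv=(proj(c,place(b,p),o)+.5)*S-.5
        h=cv2.convexHull(uv.astype(np.float32)); cv2.fillConvexPoly(im,np.round(h*16).astype(np.int32),255,shift=4)
    return cv2.resize(im,(560,420),interpolation=cv2.INTER_AREA)/255.
def fit(views,model,p0,ignore=None,extra=None):
    def cost(p):
        e=0
        for i,(c,o,m) in enumerate(views):
            d=np.abs(sil(c,o,model(p[3]) if extra else model,p)-m)
            if ignore is not None: d=d[~ignore[i]]
            e+=d.sum()
        return e
    sx=np.array([[0]*len(p0)]+[[ (25 if k<2 else .12 if k==2 else 10) if j==k else 0 for j in range(len(p0))] for k in range(len(p0))],float)
    p=np.array(p0,float)
    for f in (1,.4,.15): p=(r:=minimize(cost,p,method='Nelder-Mead',options=dict(initial_simplex=p+f*sx,maxiter=150,xatol=.05))).x
    return p,r.fun
def mask(c,q):
    r=finder.trace(q,c); 
    if not r: return None
    return np.array(r[0]['mask']).astype(np.uint8)
def filled(m):
    cs,_=cv2.findContours(m,0,2); o=np.zeros_like(m); cv2.drawContours(o,[max(cs,key=cv2.contourArea)],-1,1,-1); return o
E
cat > b.py <<'E'
from fit import *
V=[];W=[];I=[]
for n in ['top','scene']:
    o,c=cam(n); m=filled(mask(c,'battery_crate')|mask(c,'battery')); s=mask(c,'corner_stop')
    V.append((c,o,m));W.append((c,o,s)); I.append(cv2.dilate(m,np.ones((3,3)))>0)
    if n=='top':
        g=onplane(c,[[.7*390,.7*270],[.7*308,.7*222]],[100,20][0],o); print(g)
for vs in (V,V[:1],V[1:]): print('crate',fit(vs,CR,[g[0,0],g[0,1],0]))
for k in ([0,1],[0],[1]): print('stop',fit([W[i] for i in k],STOP,[g[1,0],g[1,1],0,25],[I[i] for i in k],True))
c=V[0][0]
for q,z in(('masking_roll',18),('mug_1',45)):
    print(q,onplane(c,finder.trace(q,c)[0]['centre'],z))
E
python3 b.py
```

```text
[[568.68421341 276.64076017 100.        ]
 [658.24766603 420.76087316 100.        ]]
crate (array([5.64248088e+02, 2.80049506e+02, 8.13449811e-02]), np.float64(154.67843137254903))
crate (array([5.63824772e+02, 2.80520225e+02, 8.65862775e-02]), np.float64(63.1843137254902))
crate (array([5.64826553e+02, 2.79428607e+02, 8.30624818e-02]), np.float64(78.06666666666666))
stop (array([6.65495026e+02, 4.30956623e+02, 5.17230621e-02, 2.37714771e+01]), np.float64(351.6705882352941))
stop (array([6.65111494e+02, 4.32845299e+02, 5.14502660e-02, 2.40006310e+01]), np.float64(230.7372549019608))
stop (array([6.65909188e+02, 4.29159204e+02, 5.24028033e-02, 2.34679315e+01]), np.float64(91.86274509803923))
masking_roll [[384.07051331 470.33481652  18.        ]]
mug_1 [[594.12799453 564.51814708  45.        ]]
```

```bash
cat > go.py <<'E'
from h import *
import sys
x,y,z,yaw=map(float,sys.argv[1:5])
o=ctrl.get_obs(); M=rq(o['tcp_rot']).as_matrix(); cy=np.arctan2(M[1,0],M[0,0])
d=M.T@(np.array([x,y,z])-o['tool_pos']); t=-(yaw-cy)
print('pos',o['tool_pos'].round(1),'yaw',round(cy,4),'F',o['force'].round(1),'t',o['clock']); print('offset units',(d/100).round(3),'turn units',round(t/1.5,3))
E
python3 go.py 412 272 231 0.2508;python3 go.py 412 272 231 1.6225
python3 -c "
from h import *
c=cams.camera('top');print(onplane(c,[[535*.7,318*.7]],170))"
```

```text
pos [ 142.7 -557.   231.3] yaw 0.2508 F [-0.4  0.3  0.3] t 1.2
offset units [ 4.666e+00 -7.363e+00  3.000e-03] turn units 0.0
pos [ 142.7 -557.   231.3] yaw 0.2508 F [-0.4  0.3  0.3] t 1.2
offset units [ 4.666e+00 -7.363e+00  3.000e-03] turn units -0.914
[[475.98440263  38.92664453 170.        ]]
```

>>> carry_out:
  offset:
    - [0.19,-0.31,0]
    - [0.39,-0.61,0]
    - [0.58,-0.92,0]
  turn: [0,0,0]
  claw: [100,100,100]

```text
clock: 1.55
tool_pos: [176.3, -452.5, 231.1]
tcp_rot: [-0.0, 0.992, 0.125, 0.0]
force: [0.7, -0.5, 0.3]
gripper_width: 0.998
finger_force: 0.0
```

>>> carry_out:
  offset:
    - [0.19,-0.31,0]
    - [0.39,-0.61,0]
    - [0.58,-0.92,0]
  turn: [0,0,0]
  claw: [100,100,100]

```text
clock: 1.85
tool_pos: [209.7, -348.7, 231.4]
tcp_rot: [0.0, 0.992, 0.125, 0.0]
force: [0.4, 0.7, 0.7]
gripper_width: 0.998
finger_force: 0.0
```

>>> carry_out:
  offset:
    - [0.19,-0.31,0]
    - [0.39,-0.61,0]
    - [0.58,-0.92,0]
  turn: [0,0,0]
  claw: [100,100,100]

```text
clock: 2.15
tool_pos: [243.0, -245.2, 231.5]
tcp_rot: [0.0, 0.992, 0.125, 0.0]
force: [1.1, 0.0, -0.6]
gripper_width: 0.998
finger_force: 0.0
```

>>> carry_out:
  offset:
    - [0.19,-0.31,0]
    - [0.39,-0.61,0]
    - [0.58,-0.92,0]
  turn: [0,0,0]
  claw: [100,100,100]

```text
clock: 2.45
tool_pos: [276.4, -141.7, 231.6]
tcp_rot: [0.0, 0.992, 0.125, 0.001]
force: [1.2, 0.5, 0.3]
gripper_width: 1.0
finger_force: 0.0
```

>>> carry_out:
  offset:
    - [0.19,-0.31,0]
    - [0.39,-0.61,0]
    - [0.58,-0.92,0]
  turn: [0,0,0]
  claw: [100,100,100]

```text
clock: 2.75
tool_pos: [309.8, -38.1, 231.7]
tcp_rot: [0.0, 0.992, 0.125, 0.001]
force: [0.5, -0.3, 0.1]
gripper_width: 0.999
finger_force: 0.0
```

>>> carry_out:
  offset:
    - [0.19,-0.31,0]
    - [0.39,-0.61,0]
    - [0.58,-0.92,0]
  turn: [0,0,0]
  claw: [100,100,100]

```text
clock: 3.05
tool_pos: [343.1, 65.6, 231.6]
tcp_rot: [0.0, 0.992, 0.125, 0.001]
force: [0.5, -0.0, -0.1]
gripper_width: 0.996
finger_force: 0.0
```

>>> carry_out:
  offset:
    - [0.19,-0.31,0]
    - [0.39,-0.61,0]
    - [0.58,-0.92,0]
  turn: [0,0,0]
  claw: [100,100,100]

```text
clock: 3.35
tool_pos: [376.5, 169.2, 231.5]
tcp_rot: [0.0, 0.992, 0.125, 0.0]
force: [0.8, -0.3, -0.1]
gripper_width: 1.004
finger_force: 0.0
```

>>> carry_out:
  offset:
    - [0.19,-0.31,0]
    - [0.39,-0.61,0]
    - [0.58,-0.92,0]
    - [0.58,-0.92,0]
  turn: [0,-0.1,-0.2,-0.3]
  claw: [100,100,100,100]

```text
clock: 3.75
tool_pos: [410.9, 274.9, 231.0]
tcp_rot: [-0.001, 0.938, 0.348, 0.001]
force: [-0.6, -0.3, 0.3]
gripper_width: 0.997
finger_force: 0.0
```

```bash
python3 go.py 412 272 231 1.6225
```

```text
pos [410.9 274.9 231. ] yaw 0.71 F [-0.6 -0.3  0.3] t 3.75
offset units [-0.01   0.029  0.   ] turn units -0.608
```

>>> carry_out:
  offset:
    - [-0.01,0.03,0]
    - [-0.01,0.03,0]
    - [-0.01,0.03,0]
    - [-0.01,0.03,0]
    - [-0.01,0.03,0]
    - [-0.01,0.03,0]
    - [-0.01,0.03,0.4]
    - [-0.01,0.03,0.8]
    - [-0.01,0.03,1.0]
  turn: [-0.1,-0.2,-0.3,-0.4,-0.5,-0.608,-0.608,-0.608,-0.608]
  claw: [100,100,100,100,100,100,100,100,100]

```text
clock: 4.65
tool_pos: [409.1, 267.2, 128.6]
tcp_rot: [-0.001, 0.692, 0.722, -0.002]
force: [-0.9, 0.7, 0.2]
gripper_width: 0.998
finger_force: 0.0
```

```bash
python3 go.py 412 272 60 1.6225; python3 - <<'E'
from h import *
o,c=cam('scene'); im=c['color'][140:330,200:420,::-1]; a=cv2.resize(im,(700,600),interpolation=2)
cv2.imwrite('pics/s1.png',a)
E
```

```text
pos [409.1 267.2 128.6] yaw 1.6128 F [-0.9  0.7  0.2] t 4.65
offset units [0.049 0.034 0.685] turn units -0.006
```

View pics/s1.png

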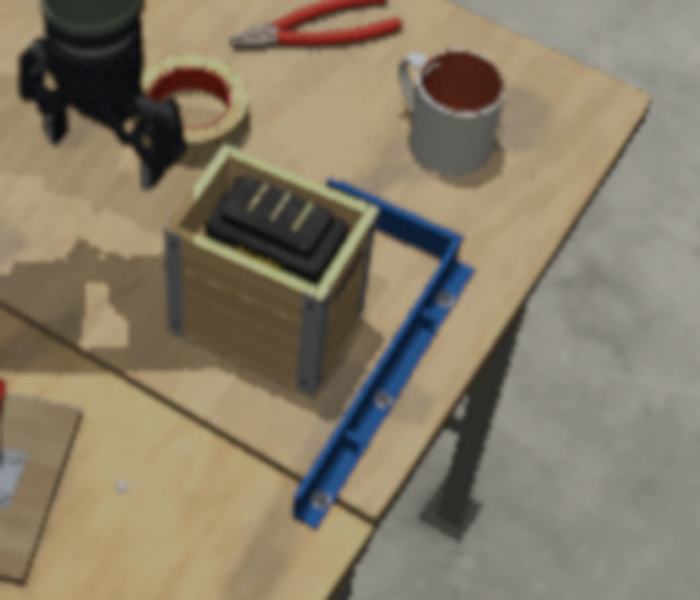

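The crate stands clear of both fences. The gripper at upper left (100,90) has finger linkages that bulge outward above the tips, at about (180,140). I'll rectify this view onto the finger plane to get their profile.

```bash
cat > rect.py <<'E'
from h import *
o,c=cam('scene'); M=rq(o['tcp_rot']).as_matrix(); p=o['tool_pos']
S=2.5; W,H=800,600
u,v=np.meshgrid((np.arange(W)-W/2)/S, -(np.arange(H)-80)/S)  # tool y, tool z ; image up = back... flip so tip down
v=(np.arange(H)[:,None]*0+ (np.arange(H)[:,None]-520)/S)+0*u
P=p+u.reshape(-1,1)*M[:,1]+v.reshape(-1,1)*M[:,2]-11*M[:,0]*0
uv=proj(c,P).astype(np.float32).reshape(H,W,2)
im=cv2.remap(c['color'][:,:,::-1].copy(),uv[...,0],uv[...,1],cv2.INTER_CUBIC)
im=cv2.convertScaleAbs(im,alpha=1.8)
for k in range(-150,160,25): cv2.line(im,(int(W/2+k*S),0),(int(W/2+k*S),H),(0,255,255) if k==0 else (0,120,120),1)
for k in range(-200,30,25): cv2.line(im,(0,int(520+k*S)),(W,int(520+k*S)),(0,255,255) if k==0 else (120,120,0),1)
cv2.imwrite('pics/rect.png',im)
E
python3 rect.py
```

```text
(no output)
```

View pics/rect.png

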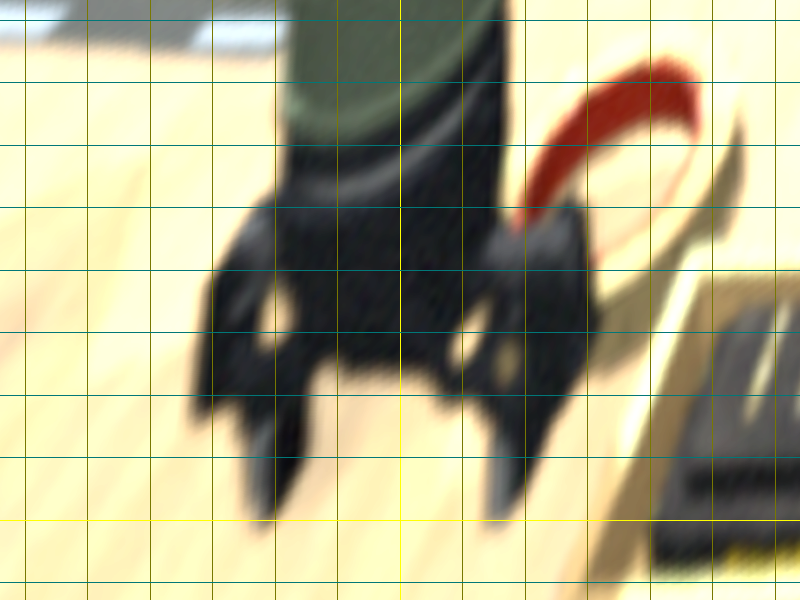

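The rectified view shows the tips at about ±45 to 57 mm, with the linkages out at about ±80 mm from 50 to 100 mm up. The finger backs would therefore touch the crate too high. Next I'll check the gripper's profile across the fingers, both open and shut.

>>> carry_out:
  offset:
    - [0,0,-0.5]
    - [0,0,-1]
    - [0,-0.3,-1]
    - [0,-0.3,-1]
    - [0,-0.3,-1]
    - [0,-0.3,-1]
    - [0,-0.3,-1]
    - [0,-0.3,-1]
    - [0,-0.3,-1]
    - [0,-0.3,-1]
  turn: [0,0.1,0.2,0.3,0.4,0.5,0.6,0.7,0.8,0.9]
  claw: [100,100,100,100,100,100,100,100,100,100]

```text
clock: 5.75
tool_pos: [381.3, 267.3, 233.2]
tcp_rot: [-0.001, 0.992, 0.128, 0.001]
force: [0.4, -0.6, -0.6]
gripper_width: 1.001
finger_force: 0.0
```

>>> carry_out:
  offset:
    - [0,0,0]
    - [0,0,0]
  turn: [0.1,0.14]
  claw: [100,100]

```text
clock: 5.95
tool_pos: [381.3, 267.3, 233.1]
tcp_rot: [-0.001, 1.0, 0.024, 0.001]
force: [-0.1, 0.7, 0.6]
gripper_width: 0.999
finger_force: 0.0
```

```bash
cat > rect2.py <<'E'
from h import *
import sys
o,c=cam('scene'); M=rq(o['tcp_rot']).as_matrix(); p=o['tool_pos']
ax=int(sys.argv[1]); off=float(sys.argv[2]); S=2.5; W,H=400,600
u,v=np.meshgrid((np.arange(W)-W/2)/S,(np.arange(H)-520)/S)
P=p+u.reshape(-1,1)*M[:,ax]+v.reshape(-1,1)*M[:,2]+off*M[:,1-ax]
uv=proj(c,P).astype(np.float32).reshape(H,W,2)
im=cv2.convertScaleAbs(cv2.remap(c['color'][:,:,::-1].copy(),uv[...,0],uv[...,1],cv2.INTER_CUBIC),alpha=2.2)
for k in range(-75,80,25): cv2.line(im,(int(W/2+k*S),0),(int(W/2+k*S),H),(0,255,255) if k==0 else (0,120,120),1)
for k in range(-200,30,25): cv2.line(im,(0,int(520+k*S)),(W,int(520+k*S)),(0,255,255) if k==0 else (120,120,0),1)
cv2.imwrite(sys.argv[3],im); print(o['tool_pos'],o['clock'],M.round(3).tolist())
E
python3 rect2.py 0 50 pics/r_o.png
```

```text
[381.31193134 267.28506108 233.14622046] 5.95 [[0.999, 0.049, 0.003], [0.049, -0.999, 0.002], [0.003, -0.002, -1.0]]
```

>>> carry_out:
  offset:
    - [0,0,0]
    - [0,0,0]
    - [0,0,0]
    - [0,0,0]
    - [0,0,0]
    - [0,0,0]
    - [0,0,0]
    - [0,0,0]
  turn: [0,0,0,0,0,0,0,0]
  claw: [0,0,0,0,0,0,0,0]

```text
clock: 6.8
tool_pos: [380.7, 266.9, 231.2]
tcp_rot: [0.0, 1.0, 0.026, -0.0]
force: [-0.5, -0.6, 0.6]
gripper_width: -0.0
finger_force: 0.0
```

```bash
python3 rect2.py 0 14 pics/r_s.png; python3 -c "
import cv2,numpy as np;cv2.imwrite('pics/r_os.png',np.hstack([cv2.imread('pics/r_o.png'),cv2.imread('pics/r_s.png')]))"
```

```text
[380.7224308  266.90710575 231.22871678] 6.8 [[0.999, 0.053, -0.0], [0.053, -0.999, -0.0], [-0.0, 0.0, -1.0]]
```

View pics/r_os.png

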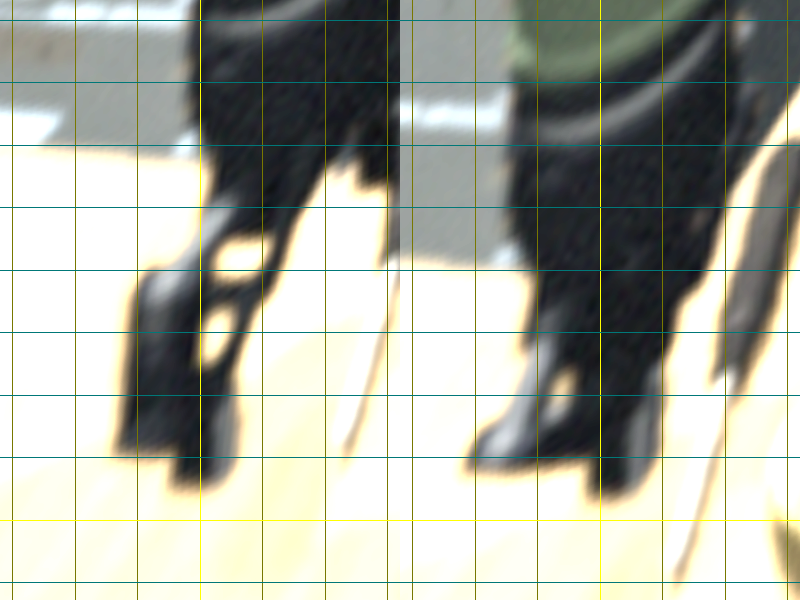

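The shut and open views show the tips about 22 mm wide with wider links and body above them. With an exactly vertical tool, something higher than the tips always touches the 160 mm crate first, so I need some tilt. I'll test in free air whether the arm leans when it's sent past its reach.

>>> carry_out:
  offset:
    - [0.2,-0.28,0]
    - [0.4,-0.55,0]
    - [0.6,-0.82,0]
  turn: [0,0,0]
  claw: [0,0,0]

```text
clock: 7.15
tool_pos: [436.9, 352.9, 231.4]
tcp_rot: [-0.0, 1.0, 0.026, 0.0]
force: [0.3, 0.0, 0.5]
gripper_width: 0.002
finger_force: 0.0
```

>>> carry_out:
  offset:
    - [0.2,-0.28,0]
    - [0.4,-0.55,0]
    - [0.6,-0.82,0]
  turn: [0,0,0]
  claw: [0,0,0]

```text
clock: 7.45
tool_pos: [492.6, 438.2, 231.0]
tcp_rot: [0.0, 1.0, 0.026, -0.0]
force: [-0.2, -0.2, 0.8]
gripper_width: -0.001
finger_force: 0.0
```

>>> carry_out:
  offset:
    - [0.2,-0.28,0]
    - [0.4,-0.55,0]
    - [0.6,-0.82,0]
  turn: [0,0,0]
  claw: [0,0,0]

```text
clock: 7.75
tool_pos: [548.1, 523.2, 230.9]
tcp_rot: [0.0, 1.0, 0.026, -0.0]
force: [0.3, -0.0, 0.2]
gripper_width: 0.002
finger_force: 0.0
```

>>> carry_out:
  offset:
    - [0.2,-0.28,0]
    - [0.4,-0.55,0]
    - [0.6,-0.82,0]
  turn: [0,0,0]
  claw: [0,0,0]

```text
clock: 8.05
tool_pos: [603.6, 608.1, 231.0]
tcp_rot: [0.0, 1.0, 0.026, -0.0]
force: [0.9, -0.3, 0.5]
gripper_width: -0.0
finger_force: 0.0
```

>>> carry_out:
  offset:
    - [0.25,-0.25,0]
    - [0.5,-0.5,0]
    - [0.5,-0.5,0]
  turn: [0,0,0]
  claw: [0,0,0]

```text
clock: 8.35
tool_pos: [641.7, 651.5, 208.2]
tcp_rot: [0.008, 1.0, 0.027, -0.008]
force: [0.7, 0.4, -4.3]
gripper_width: 0.001
finger_force: 0.0
```

```bash
python3 -c "
from h import *
o=ctrl.get_obs();print(o['q'].round(3),o['tool_pos'].round(1),rq(o['tcp_rot']).as_matrix().round(3),o['clock'])"
```

```text
[0.78  1.054 0.231 0.    1.88  2.298] [641.7 651.5 208.2] [[ 0.998  0.053 -0.016]
 [ 0.053 -0.998 -0.016]
 [-0.017  0.015 -1.   ]] 8.35
```

>>> carry_out:
  offset:
    - [0.25,-0.25,0]
    - [0.5,-0.5,0]
    - [0.5,-0.5,0]
    - [0.5,-0.5,0]
    - [0.5,-0.5,0]
  turn: [0,0,0,0,0]
  claw: [0,0,0,0,0]

```text
clock: 8.85
tool_pos: [656.8, 670.5, 208.7]
tcp_rot: [-0.017, 0.999, 0.026, 0.018]
force: [0.1, 0.6, -1.0]
gripper_width: -0.001
finger_force: 0.0
```

```bash
python3 -c "
from h import *
o=ctrl.get_obs();print(o['q'].round(3),o['tool_pos'].round(1),rq(o['tcp_rot']).as_matrix().round(3),o['clock'])"
```

```text
[0.783 1.061 0.214 0.    1.817 2.301] [656.8 670.5 208.7] [[ 0.998  0.053  0.035]
 [ 0.052 -0.998  0.035]
 [ 0.037 -0.033 -0.999]] 8.85
```

>>> carry_out:
  offset:
    - [0.3,-0.3,0]
    - [0.6,-0.6,0]
    - [1,-1,0]
    - [1,-1,0]
    - [1,-1,0]
    - [1,-1,0]
  turn: [0,0,0,0,0,0]
  claw: [0,0,0,0,0,0]

```text
clock: 9.45
tool_pos: [671.9, 693.2, 172.5]
tcp_rot: [-0.031, 0.999, 0.026, 0.032]
force: [-0.3, -0.0, -0.5]
gripper_width: -0.0
finger_force: 0.0
```

```bash
cat > st.py <<'E'
from h import *
o=ctrl.get_obs();print(o['q'].round(3),o['tool_pos'].round(1),rq(o['tcp_rot']).as_matrix().round(3).tolist(),o['clock'],o['force'].round(1))
E
python3 st.py
```

```text
[7.890e-01 1.100e+00 2.150e-01 1.000e-03 1.739e+00 2.307e+00] [671.9 693.2 172.5] [[0.997, 0.055, 0.061], [0.051, -0.997, 0.063], [0.065, -0.059, -0.996]] 9.45 [-0.3 -0.  -0.5]
```

>>> carry_out:
  offset:
    - [-0.3,0.3,-0.2]
    - [-0.6,0.6,-0.4]
    - [-1,1,-0.5]
    - [-1,1,-0.5]
    - [-1,1,-0.5]
  turn: [0,0,0,0,0]
  claw: [0,0,0,0,0]

```text
clock: 9.95
tool_pos: [572.0, 582.3, 213.3]
tcp_rot: [-0.03, 0.999, 0.026, 0.031]
force: [-0.1, -0.7, -0.1]
gripper_width: -0.001
finger_force: 0.0
```

```bash
python3 st.py
```

```text
[7.800e-01 6.880e-01 9.830e-01 1.000e-03 1.383e+00 2.298e+00] [572.  582.3 213.3] [[0.997, 0.054, 0.061], [0.05, -0.997, 0.062], [0.064, -0.059, -0.996]] 9.95 [-0.1 -0.7 -0.1]
```

The tilt persists: the commanded pose follows what the arm actually reached. I'll build it up, leaning the tip toward +x+y.

>>> carry_out:
  offset:
    - [0.3,-0.3,0]
    - [0.6,-0.6,0]
    - [1,-1,-0.2]
    - [1,-1,-0.4]
    - [1,-1,-0.4]
    - [1,-1,-0.4]
  turn: [0,0,0,0,0,0]
  claw: [0,0,0,0,0,0]

```text
clock: 10.55
tool_pos: [652.9, 673.6, 251.9]
tcp_rot: [-0.037, 0.998, 0.026, 0.038]
force: [-0.1, -1.3, 0.1]
gripper_width: -0.005
finger_force: 0.0
```

>>> carry_out:
  offset:
    - [0.3,-0.3,-0.3]
    - [0.6,-0.6,-0.6]
    - [1,-1,-0.8]
    - [1,-1,-0.8]
    - [1,-1,-0.8]
    - [1,-1,-0.8]
    - [1,-1,-0.8]
    - [1,-1,-0.8]
    - [1,-1,-0.8]
    - [1,-1,-0.8]
  turn: [0,0,0,0,0,0,0,0,0,0]
  claw: [0,0,0,0,0,0,0,0,0,0]

```text
clock: 11.55
tool_pos: [649.5, 676.7, 279.4]
tcp_rot: [-0.051, 0.997, 0.026, 0.052]
force: [0.5, 0.2, -0.5]
gripper_width: 0.004
finger_force: 0.0
```

```bash
python3 st.py
```

```text
[7.930e-01 9.860e-01 2.140e-01 1.000e-03 1.795e+00 2.312e+00] [649.5 676.7 279.4] [[0.993, 0.058, 0.102], [0.047, -0.993, 0.105], [0.107, -0.099, -0.989]] 11.55 [ 0.5  0.2 -0.5]
```

>>> carry_out:
  offset:
    - [1,-1,-0.3]
    - [1,-1,-0.3]
    - [1,-1,-0.3]
  turn: [0,0,0]
  claw: [0,0,0]

```text
clock: 11.85
tool_pos: [658.4, 690.7, 273.6]
tcp_rot: [-0.065, 0.995, 0.026, 0.066]
force: [0.1, 0.3, 0.4]
gripper_width: 0.0
finger_force: 0.0
```

>>> carry_out:
  offset:
    - [1,-1,-0.3]
    - [1,-1,-0.3]
    - [1,-1,-0.3]
  turn: [0,0,0]
  claw: [0,0,0]

```text
clock: 12.15
tool_pos: [666.2, 703.0, 272.7]
tcp_rot: [-0.079, 0.993, 0.026, 0.08]
force: [-0.8, -0.6, -0.6]
gripper_width: 0.002
finger_force: 0.0
```

>>> carry_out:
  offset:
    - [1,-1,-0.8]
    - [1,-1,-0.8]
    - [1,-1,-0.8]
  turn: [0,0,0]
  claw: [0,0,0]

```text
clock: 12.45
tool_pos: [662.9, 703.0, 307.1]
tcp_rot: [-0.095, 0.991, 0.026, 0.096]
force: [-0.1, 0.2, 0.1]
gripper_width: 0.001
finger_force: 0.0
```

```bash
python3 st.py
```

```text
[8.030e-01 9.640e-01 2.140e-01 1.000e-03 1.693e+00 2.321e+00] [662.9 703.  307.1] [[0.98, 0.07, 0.185], [0.034, -0.981, 0.193], [0.195, -0.182, -0.964]] 12.45 [-0.1  0.2  0.1]
```

>>> carry_out:
  offset:
    - [1,-0.95,-0.4]
    - [1,-0.95,-0.4]
    - [1,-0.95,-0.4]
  turn: [0,0,0]
  claw: [0,0,0]

```text
clock: 12.75
tool_pos: [669.4, 709.5, 315.3]
tcp_rot: [-0.108, 0.988, 0.026, 0.109]
force: [0.2, 0.5, -0.8]
gripper_width: -0.003
finger_force: 0.0
```

>>> carry_out:
  offset:
    - [1,-0.95,-0.4]
    - [1,-0.95,-0.4]
    - [1,-0.95,-0.4]
  turn: [0,0,0]
  claw: [0,0,0]

```text
clock: 13.05
tool_pos: [674.4, 714.7, 329.3]
tcp_rot: [-0.123, 0.984, 0.026, 0.124]
force: [-0.0, -1.1, -0.3]
gripper_width: -0.0
finger_force: 0.0
```

>>> carry_out:
  offset:
    - [1,-0.95,-0.4]
    - [1,-0.95,-0.4]
    - [1,-0.95,-0.4]
  turn: [0,0,0]
  claw: [0,0,0]

```text
clock: 13.35
tool_pos: [678.2, 718.5, 346.6]
tcp_rot: [-0.137, 0.98, 0.026, 0.138]
force: [-1.1, 0.1, -0.4]
gripper_width: -0.002
finger_force: 0.0
```

>>> carry_out:
  offset:
    - [1,-0.95,-0.4]
    - [1,-0.95,-0.4]
    - [1,-0.95,-0.4]
  turn: [0,0,0]
  claw: [0,0,0]

```text
clock: 13.65
tool_pos: [680.9, 721.3, 366.1]
tcp_rot: [-0.152, 0.976, 0.026, 0.153]
force: [0.1, 0.8, 1.0]
gripper_width: -0.001
finger_force: 0.0
```

>>> carry_out:
  offset:
    - [1,-0.95,-0.4]
    - [1,-0.95,-0.4]
    - [1,-0.95,-0.4]
  turn: [0,0,0]
  claw: [0,0,0]

```text
clock: 13.95
tool_pos: [682.5, 722.9, 387.7]
tcp_rot: [-0.166, 0.971, 0.026, 0.167]
force: [-0.1, -0.7, -0.1]
gripper_width: 0.003
finger_force: 0.0
```

```bash
python3 st.py
```

```text
[0.801 0.899 0.214 0.004 1.553 2.32 ] [682.5 722.9 387.7] [[0.943, 0.106, 0.316], [-0.005, -0.943, 0.332], [0.334, -0.315, -0.889]] 13.95 [-0.1 -0.7 -0.1]
```

>>> carry_out:
  offset:
    - [1,-0.95,-0.2]
    - [1,-0.95,-0.2]
    - [1,-0.95,-0.2]
  turn: [0,0,0]
  claw: [0,0,0]

```text
clock: 14.25
tool_pos: [688.4, 729.0, 398.1]
tcp_rot: [-0.18, 0.967, 0.026, 0.181]
force: [0.0, 0.0, -0.5]
gripper_width: -0.001
finger_force: 0.0
```

>>> carry_out:
  offset:
    - [1,-0.95,-0.2]
    - [1,-0.95,-0.2]
    - [1,-0.95,-0.2]
  turn: [0,0,0]
  claw: [0,0,0]

```text
clock: 14.55
tool_pos: [692.6, 733.3, 413.8]
tcp_rot: [-0.195, 0.961, 0.026, 0.195]
force: [0.0, 0.1, 0.5]
gripper_width: 0.002
finger_force: 0.0
```

>>> carry_out:
  offset:
    - [1,-0.95,-0.2]
    - [1,-0.95,-0.2]
    - [1,-0.95,-0.2]
  turn: [0,0,0]
  claw: [0,0,0]

```text
clock: 14.85
tool_pos: [695.5, 736.3, 432.1]
tcp_rot: [-0.209, 0.955, 0.025, 0.21]
force: [-0.3, 0.3, 0.5]
gripper_width: 0.0
finger_force: 0.0
```

>>> carry_out:
  offset:
    - [1,-0.95,-0.2]
    - [1,-0.95,-0.2]
    - [1,-0.95,-0.2]
  turn: [0,0,0]
  claw: [0,0,0]

```text
clock: 15.15
tool_pos: [697.1, 737.9, 452.5]
tcp_rot: [-0.223, 0.948, 0.025, 0.224]
force: [0.1, 0.4, -0.1]
gripper_width: 0.002
finger_force: 0.0
```

```bash
python3 st.py; cat > clear.py <<'E'
# margin of gripper parts behind the tip along push dir d (world xy), for each tool turn; heights below 165-tcpz
from h import *
o=ctrl.get_obs(); M0=rq(o['tcp_rot']).as_matrix()
def pts():
    L=[]
    for sx in(-1,1):
        for sy in(-1,1):
            L+=[('tip',[11*sx,14.5*sy,0]),('tip',[11*sx,14.5*sy,-25]),('link',[14*sx,25*sy,-30]),('link',[14*sx,52*sy,-55]),('link',[14*sx,62*sy,-75]),('link',[14*sx,62*sy,-105]),('body',[38*sx,42.5*sy,-73]),('body',[38*sx,42.5*sy,-160])]
    return L
for name,a in(('+x',.052),('+y',.052+np.pi/2)):
    d=np.array([np.cos(a),np.sin(a),0])
    for deg in range(-180,180,15):
        M=M0@R.from_euler('z',deg,degrees=True).as_matrix()
        q={k:max((M@np.array(p))@d for n,p in pts() if n==k) for k in('tip','link','body')}
        tips=[(M@np.array(p)) for n,p in pts() if n=='tip']; b=max(tips,key=lambda v:v@d)
        m=q['tip']-max(q['link'],q['body'])
        if m>6: print(name,deg,'margin',round(m,1),'contact rel',b.round(1),'lowest',round(min(t[2] for t in tips),1))
E
python3 clear.py
```

```text
[0.801 0.855 0.214 0.006 1.429 2.319] [697.1 737.9 452.5] [[0.899, 0.148, 0.413], [-0.052, -0.899, 0.435], [0.436, -0.412, -0.8]] 15.15 [ 0.1  0.4 -0.1]
```

```bash
sed -i "s/if m>6: print(name,deg/if m>-8: print({k:round(v) for k,v in q.items()},name,deg/" clear.py; python3 clear.py; python3 - <<'E'
from h import *
o,c=cam('scene'); p=proj(c,[o['tool_pos']])[0]; print(p)
x,y=int(p[0]),int(p[1]); y0=max(0,y-110);x0=min(max(0,x-110),340); im=c['color'][y0:y0+165,x0:x0+220,::-1]
cv2.imwrite('pics/tilt.png',cv2.convertScaleAbs(cv2.resize(im,None,fx=3.5,fy=3.5,interpolation=2),alpha=1.8))
E
```

```text
{'tip': 11, 'link': 2, 'body': 7} +x -180 margin 4.8 contact rel [ 12.  -13.6  -1.2] lowest -10.8
{'tip': 12, 'link': 3, 'body': 8} +x -165 margin 4.0 contact rel [11.3  9.3 10.9] lowest -10.9
{'tip': 14, 'link': 7, 'body': 15} +x -150 margin -0.6 contact rel [14.   5.5 10.2] lowest -10.2
{'tip': 16, 'link': 15, 'body': 19} +x -135 margin -2.9 contact rel [15.8  1.3  8.9] lowest -8.9
{'tip': 16, 'link': 21, 'body': 19} +x -120 margin -4.8 contact rel [16.6 -3.   6.9] lowest -10.0
{'tip': 16, 'link': 21, 'body': 19} +x -45 margin -4.1 contact rel [16.6 -3.2  6.8] lowest -6.8
{'tip': 16, 'link': 14, 'body': 18} +x -30 margin -2.8 contact rel [16.1 -7.2  4.4] lowest -8.4
{'tip': 14, 'link': 7, 'body': 14} +x -15 margin -0.1 contact rel [ 14.6 -10.8   1.7] lowest -9.9
{'tip': 11, 'link': 2, 'body': 7} +x 0 margin 4.8 contact rel [ 12.  -13.6  -1.2] lowest -10.8
{'tip': 12, 'link': 3, 'body': 8} +x 15 margin 4.0 contact rel [11.3  9.3 10.9] lowest -10.9
{'tip': 14, 'link': 7, 'body': 15} +x 30 margin -0.6 contact rel [14.   5.5 10.2] lowest -10.2
{'tip': 16, 'link': 15, 'body': 19} +x 45 
[... 1309 characters left out ...]
2
{'tip': 16, 'link': 17, 'body': 21} +y 45 margin -5.0 contact rel [-0.4 16.1  8.5] lowest -8.9
{'tip': 14, 'link': 8, 'body': 17} +y 60 margin -2.7 contact rel [ 3.9 14.7 10. ] lowest -10.0
{'tip': 12, 'link': 4, 'body': 10} +y 75 margin 1.9 contact rel [ 7.9 12.3 10.8] lowest -10.8
{'tip': 11, 'link': 3, 'body': 8} +y 90 margin 2.9 contact rel [-14.7  10.6  -1.8] lowest -10.9
{'tip': 14, 'link': 8, 'body': 16} +y 105 margin -2.0 contact rel [-12.2  13.5   1.1] lowest -10.2
{'tip': 16, 'link': 16, 'body': 21} +y 120 margin -4.8 contact rel [-8.8 15.5  3.8] lowest -8.8
{'tip': 17, 'link': 22, 'body': 22} +y 135 margin -5.7 contact rel [-4.9 16.3  6.3] lowest -6.8
[432.41458853  39.53802899]
```

View pics/tilt.png

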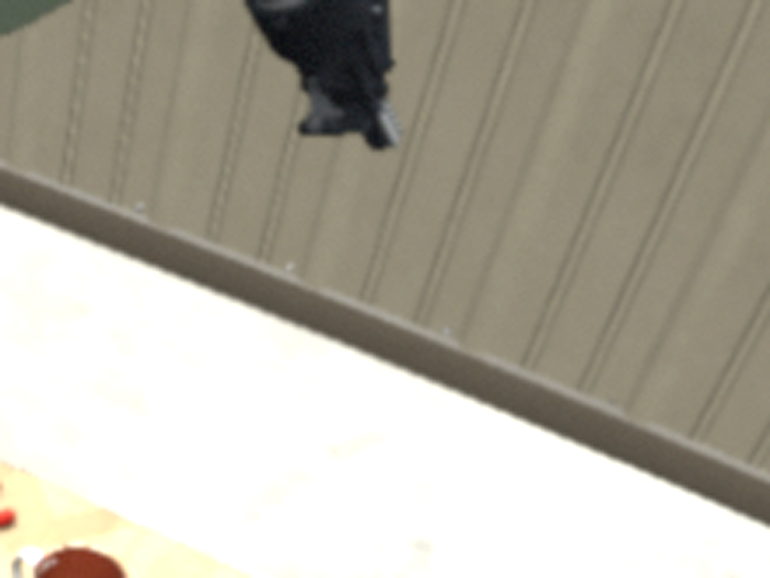

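>>> carry_out:
  offset:
    - [1,-0.95,0]
    - [1,-0.95,0]
    - [1,-0.95,0]
  turn: [0,0,0]
  claw: [0,0,0]

```text
clock: 15.5
tool_pos: [703.1, 744.3, 461.7]
tcp_rot: [-0.236, 0.942, 0.025, 0.237]
force: [0.7, -0.4, 0.1]
gripper_width: 0.001
finger_force: 0.0
```

>>> carry_out:
  offset:
    - [1,-0.95,0]
    - [1,-0.95,0]
    - [1,-0.95,0]
  turn: [0,0,0]
  claw: [0,0,0]

```text
clock: 15.8
tool_pos: [707.4, 748.7, 476.0]
tcp_rot: [-0.25, 0.935, 0.025, 0.251]
force: [-1.0, -0.1, 0.4]
gripper_width: 0.003
finger_force: 0.0
```

>>> carry_out:
  offset:
    - [1,-0.95,0]
    - [1,-0.95,0]
    - [1,-0.95,0]
  turn: [0,0,0]
  claw: [0,0,0]

```text
clock: 16.1
tool_pos: [710.3, 751.7, 493.7]
tcp_rot: [-0.264, 0.927, 0.025, 0.265]
force: [0.4, -0.6, -0.3]
gripper_width: -0.004
finger_force: 0.0
```

```bash
python3 st.py; sed -i 's/m>-8/m>4/' clear.py; python3 clear.py
cat > to.py <<'E'
from h import *
import sys
p=np.array(list(map(float,sys.argv[1:4])));o=ctrl.get_obs(); M=rq(o['tcp_rot']).as_matrix()
print(o['tool_pos'].round(1),'F',o['force'].round(1),o['clock'],'units',(M.T@(p-o['tool_pos'])/100).round(3))
E
python3 to.py 430 250 350
```

```text
[0.8   0.836 0.215 0.008 1.324 2.319] [710.3 751.7 493.7] [[0.858, 0.186, 0.478], [-0.094, -0.859, 0.503], [0.504, -0.477, -0.72]] 16.1 [ 0.4 -0.6 -0.3]
{'tip': 11, 'link': 0, 'body': 2} +x -180 margin 9.8 contact rel [ 12.1 -13.5  -1.4] lowest -12.5
{'tip': 11, 'link': -1, 'body': 0} +x -165 margin 11.2 contact rel [10.3  8.2 12.6] lowest -12.6
{'tip': 13, 'link': 4, 'body': 7} +x -150 margin 6.4 contact rel [13.1  4.5 11.8] lowest -11.8
{'tip': 14, 'link': 5, 'body': 8} +x -15 margin 5.5 contact rel [ 14.4 -10.9   1.9] lowest -11.5
{'tip': 11, 'link': 0, 'body': 2} +x 0 margin 9.8 contact rel [ 12.1 -13.5  -1.4] lowest -12.5
{'tip': 11, 'link': -1, 'body': 0} +x 15 margin 11.2 contact rel [10.3  8.2 12.6] lowest -12.6
{'tip': 13, 'link': 4, 'body': 7} +x 30 margin 6.4 contact rel [13.1  4.5 11.8] lowest -11.8
{'tip': 14, 'link': 5, 'body': 8} +x 165 margin 5.5 contact rel [ 14.4 -10.9   1.9] lowest -11.5
{'tip': 11, 'link': 0, 'body': 2} +y -105 margin 8.7 contact rel [ 6.9 11.3 12.5] lowest -12.5
{'tip': 12, 'link': 1, 'body': 4} +y -90 margin 7.6 contact rel [-14.5  10.8  -2.1] lowest -12.6
{'tip': 11, 'link': 0, 'body': 2} +y 75 margin 8.7 contact rel [ 6.9 11.3 12.5] lowest -12.5
{'tip': 12, 'link': 1, 'body': 4} +y 90 margin 7.6 contact rel [-14.5  10.8  -2.1] lowest -12.6
[710.3 751.7 493.7] F [ 0.4 -0.6 -0.3] 16.1 units [-2.659  4.474 -2.83 ]
```

Tilt is now enough: the tip leads the body by about 10 mm in both push directions. Moving to the near side of the crate.

>>> carry_out:
  offset:
    - [-0.18,0.3,-0.19]
    - [-0.36,0.6,-0.38]
    - [-0.53,0.9,-0.57]
  turn: [0,0,0]
  claw: [0,0,0]

```text
clock: 16.4
tool_pos: [659.5, 660.5, 465.5]
tcp_rot: [-0.264, 0.927, 0.025, 0.264]
force: [1.3, -0.1, 0.4]
gripper_width: 0.002
finger_force: 0.0
```

>>> carry_out:
  offset:
    - [-0.18,0.3,-0.19]
    - [-0.36,0.6,-0.38]
    - [-0.53,0.9,-0.57]
  turn: [0,0,0]
  claw: [0,0,0]

```text
clock: 16.7
tool_pos: [602.5, 557.9, 438.8]
tcp_rot: [-0.264, 0.927, 0.025, 0.265]
force: [0.8, 0.3, 0.9]
gripper_width: 0.005
finger_force: 0.0
```

>>> carry_out:
  offset:
    - [-0.18,0.3,-0.19]
    - [-0.36,0.6,-0.38]
    - [-0.53,0.9,-0.57]
  turn: [0,0,0]
  claw: [0,0,0]

```text
clock: 17.0
tool_pos: [546.7, 457.1, 410.2]
tcp_rot: [-0.264, 0.927, 0.025, 0.265]
force: [0.1, -0.5, 1.1]
gripper_width: 0.0
finger_force: 0.0
```

>>> carry_out:
  offset:
    - [-0.18,0.3,-0.19]
    - [-0.36,0.6,-0.38]
    - [-0.53,0.9,-0.57]
  turn: [0,0,0]
  claw: [0,0,0]

```text
clock: 17.3
tool_pos: [490.6, 356.3, 381.7]
tcp_rot: [-0.264, 0.927, 0.025, 0.265]
force: [0.0, 0.0, 0.5]
gripper_width: -0.004
finger_force: 0.0
```

>>> carry_out:
  offset:
    - [-0.18,0.3,-0.19]
    - [-0.36,0.6,-0.38]
    - [-0.53,0.9,-0.57]
    - [-0.53,0.9,-0.57]
  turn: [0,0,0.06,0.12]
  claw: [0,0,0,0]

```text
clock: 17.7
tool_pos: [433.3, 253.4, 351.9]
tcp_rot: [-0.286, 0.926, -0.062, 0.239]
force: [0.0, -0.5, -0.1]
gripper_width: -0.001
finger_force: 0.0
```

```bash
python3 st.py; python3 to.py 450 278 26
```

```text
[ 0.284 -0.163  2.022  0.585  0.678  1.64 ] [433.3 253.4 351.9] [[0.878, 0.022, 0.477], [-0.251, -0.829, 0.5], [0.407, -0.559, -0.722]] 17.7 [ 0.  -0.5 -0.1]
[433.3 253.4 351.9] F [ 0.  -0.5 -0.1] 17.7 units [-1.24   1.623  2.556]
```

>>> carry_out:
  offset:
    - [-0.14,0.18,0.28]
    - [-0.28,0.36,0.57]
    - [-0.41,0.54,0.85]
  turn: [0,0,0]
  claw: [0,0,0]

```text
clock: 18.0
tool_pos: [442.1, 264.2, 244.9]
tcp_rot: [-0.287, 0.925, -0.058, 0.241]
force: [0.3, 0.7, -0.5]
gripper_width: -0.002
finger_force: 0.0
```

>>> carry_out:
  offset:
    - [-0.14,0.18,0.28]
    - [-0.28,0.36,0.57]
    - [-0.41,0.54,0.85]
    - [-0.41,0.54,0.85]
  turn: [0,0,0,0]
  claw: [0,0,0,0]

```text
clock: 18.4
tool_pos: [447.8, 274.3, 146.4]
tcp_rot: [-0.29, 0.925, -0.057, 0.239]
force: [0.5, 1.2, 0.2]
gripper_width: -0.003
finger_force: 0.0
```

```bash
python3 st.py; python3 to.py 450 278 28
```

```text
[0.326 0.152 2.354 1.774 0.343 0.359] [447.8 274.3 146.4] [[0.879, 0.033, 0.476], [-0.245, -0.825, 0.509], [0.409, -0.564, -0.717]] 18.4 [0.5 1.2 0.2]
[447.8 274.3 146.4] F [0.5 1.2 0.2] 18.4 units [-0.474  0.637  0.879]
```

>>> carry_out:
  offset:
    - [-0.08,0.1,0.15]
    - [-0.16,0.21,0.29]
    - [-0.24,0.32,0.44]
    - [-0.24,0.32,0.44]
  turn: [0,0,0,0]
  claw: [0,0,0,0]

```text
clock: 18.8
tool_pos: [447.3, 275.6, 85.0]
tcp_rot: [-0.289, 0.926, -0.058, 0.236]
force: [-0.7, 0.8, -0.3]
gripper_width: -0.003
finger_force: 0.0
```

```bash
python3 st.py; python3 to.py 450 278 28
```

```text
[ 0.331  0.296  2.43   2.257  0.436 -0.155] [447.3 275.6  85. ] [[0.881, 0.029, 0.472], [-0.245, -0.826, 0.507], [0.404, -0.562, -0.721]] 18.8 [-0.7  0.8 -0.3]
[447.3 275.6  85. ] F [-0.7  0.8 -0.3] 18.8 units [-0.213  0.302  0.436]
```

>>> carry_out:
  offset:
    - [-0.07,0.1,0.14]
    - [-0.14,0.2,0.29]
    - [-0.21,0.3,0.44]
    - [-0.21,0.3,0.44]
    - [-0.21,0.3,0.44]
  turn: [0,0,0,0,0]
  claw: [0,0,0,0,0]

```text
clock: 19.3
tool_pos: [452.1, 279.4, 31.2]
tcp_rot: [-0.291, 0.925, -0.057, 0.239]
force: [-0.4, -0.1, 0.5]
gripper_width: -0.007
finger_force: 0.0
```

```bash
python3 st.py; sed -i 's/range(-180,180,15)/range(-20,21,10)/;s/m>4/m>-9/' clear.py; python3 clear.py | grep +x; python3 to.py 475 279.3 28;  python3 - <<'E'
from h import *
o,c=cam('scene'); im=c['color'][130:310,190:430,::-1]
cv2.imwrite('pics/s2.png',cv2.convertScaleAbs(cv2.resize(im,(800,600),interpolation=2),alpha=1.5))
E
```

```text
[ 0.335  0.453  2.475  2.516  0.59  -0.448] [452.1 279.4  31.2] [[0.879, 0.033, 0.475], [-0.245, -0.824, 0.51], [0.408, -0.565, -0.717]] 19.3 [-0.4 -0.1  0.5]
{'tip': 13, 'link': 4, 'body': 7} +x -20 margin 6.5 contact rel [ 13.8 -11.9   0.7] lowest -12.0
{'tip': 11, 'link': 0, 'body': 2} +x -10 margin 9.6 contact rel [ 12.1 -13.5  -1.5] lowest -12.5
{'tip': 10, 'link': -3, 'body': -3} +x 0 margin 12.3 contact rel [ 9.2  9.3 12.7] lowest -12.7
{'tip': 12, 'link': 1, 'body': 3} +x 10 margin 9.1 contact rel [11.3  6.9 12.4] lowest -12.4
{'tip': 13, 'link': 4, 'body': 7} +x 20 margin 6.1 contact rel [13.1  4.4 11.8] lowest -11.8
[452.1 279.4  31.2] F [-0.4 -0.1  0.5] 19.3 units [0.189 0.027 0.131]
```

View pics/s2.png

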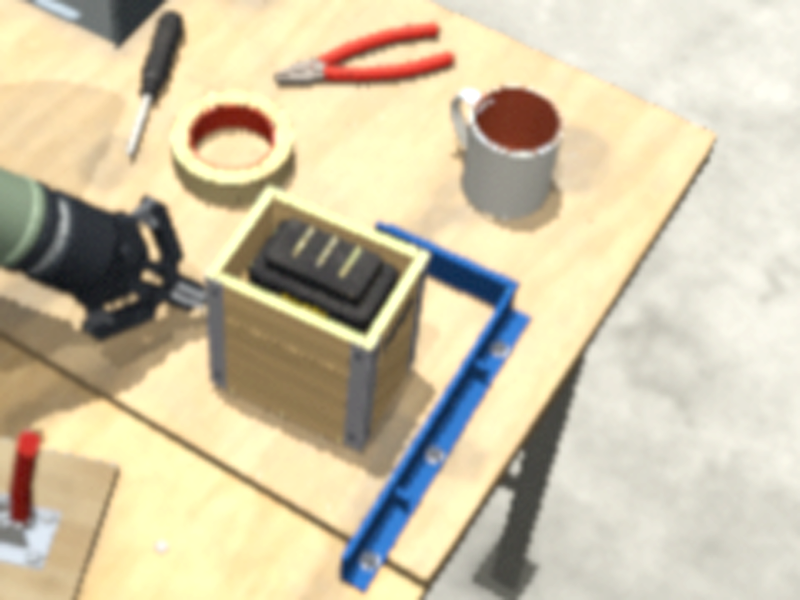

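The view shows the shut fingertips low at the crate's near face, at about (195,293), with the gripper body leaning well clear. Now the slow +x push.

>>> carry_out:
  offset:
    - [0.05,0,0.03]
    - [0.1,0,0.06]
    - [0.15,0,0.09]
    - [0.2,0,0.12]
    - [0.23,0,0.135]
    - [0.26,0,0.15]
  turn: [0,0,0,0,0,0]
  claw: [0,0,0,0,0,0]

```text
clock: 19.95
tool_pos: [482.1, 280.2, 30.1]
tcp_rot: [-0.29, 0.925, -0.057, 0.239]
force: [0.1, 0.2, -0.6]
gripper_width: -0.002
finger_force: 0.0
```

>>> carry_out:
  offset:
    - [0.02,0,0.012]
    - [0.04,0,0.024]
    - [0.06,0,0.036]
    - [0.08,0,0.048]
    - [0.1,0,0.06]
    - [0.12,0,0.07]
    - [0.14,0,0.081]
    - [0.16,0,0.092]
    - [0.173,0,0.1]
  turn: [0,0,0,0,0,0,0,0,0]
  claw: [0,0,0,0,0,0,0,0,0]

```text
clock: 20.85
tool_pos: [497.6, 281.5, 29.2]
tcp_rot: [-0.29, 0.926, -0.055, 0.236]
force: [-14.9, -0.6, 8.7]
gripper_width: -0.003
finger_force: 7.0
```

```bash
cat > m.py <<'E'
from fit import *
ST=[665.5,431.0,.0517]
V=[]
for n in ['top','scene']:
    o,c=cam(n); a=mask(c,'battery_crate'); b=mask(c,'battery'); m=filled(a|b if b is not None else a); V.append((c,o,m))
p,f=fit(V,CR,[575,300,.06])
d=p[:2]-ST[:2]; s,k=np.sin(ST[2]),np.cos(ST[2])
print('crate',p.round(3),round(f),'in stop',round(k*d[0]+s*d[1],1),round(-s*d[0]+k*d[1],1),'yaw deg',round(np.degrees(p[2]-ST[2]),2))
E
python3 m.py; python3 st.py
```

```text
crate [5.75479e+02 2.81072e+02 8.30000e-02] 194 in stop -97.6 -145.1 yaw deg 1.79
[ 0.298  0.48   2.373  2.382  0.534 -0.338] [497.8 281.5  29.3] [[0.882, 0.035, 0.47], [-0.24, -0.826, 0.511], [0.406, -0.563, -0.72]] 21.15 [-11.3   0.2   6.8]
```

>>> carry_out:
  offset:
    - [0.02,0,0.0125]
    - [0.04,0,0.025]
    - [0.065,0,0.0375]
    - [0.085,0,0.05]
    - [0.11,0,0.0625]
    - [0.13,0,0.075]
    - [0.15,0,0.0875]
    - [0.17,0,0.1]
    - [0.19,0,0.1125]
    - [0.21,0,0.125]
  turn: [0,0,0,0,0,0,0,0,0,0]
  claw: [0,0,0,0,0,0,0,0,0,0]

```text
clock: 22.15
tool_pos: [521.9, 283.1, 29.2]
tcp_rot: [-0.291, 0.925, -0.055, 0.237]
force: [-14.7, -1.0, 11.0]
gripper_width: 0.002
finger_force: 7.5
```

```bash
python3 m.py; python3 st.py
```

```text
crate [6.00120e+02 2.81905e+02 8.60000e-02] 268 in stop -73.0 -145.5 yaw deg 1.94
[ 0.283  0.495  2.319  2.315  0.512 -0.277] [522.4 283.1  29.2] [[0.882, 0.036, 0.47], [-0.24, -0.825, 0.512], [0.406, -0.564, -0.719]] 22.45 [-12.4  -0.    9.3]
```

>>> carry_out:
  offset:
    - [0.013,0,0.0075]
    - [0.026,0,0.015]
    - [0.039,0,0.022]
    - [0.052,0,0.03]
    - [0.052,0,0.03]
  turn: [0,0,0,0,0]
  claw: [0,0,0,0,0]

```text
clock: 22.95
tool_pos: [523.3, 283.2, 27.9]
tcp_rot: [-0.29, 0.926, -0.053, 0.234]
force: [-27.9, -3.8, 17.2]
gripper_width: -0.001
finger_force: 14.1
```

```bash
python3 m.py; python3 st.py
```

```text
crate [6.00916e+02 2.81989e+02 6.10000e-02] 226 in stop -72.2 -145.5 yaw deg 0.55
[ 0.28   0.498  2.313  2.294  0.507 -0.261] [523.3 283.2  27.9] [[0.885, 0.037, 0.464], [-0.234, -0.826, 0.513], [0.402, -0.562, -0.722]] 23.25 [-28.1  -2.6  19. ]
```

The crate is firm against the back fence and square, at about 28 N. Backing off to go round to its right side.

>>> carry_out:
  offset:
    - [-0.1,0,-0.05]
    - [-0.35,0,-0.19]
    - [-0.21,-0.2,-0.45]
    - [-0.08,-0.4,-0.7]
    - [0.05,-0.56,-0.91]
  turn: [0,0,0,0,0]
  claw: [0,0,0,0,0]

```text
clock: 23.75
tool_pos: [490.8, 281.9, 125.8]
tcp_rot: [-0.291, 0.925, -0.057, 0.238]
force: [-0.5, 0.9, 1.0]
gripper_width: 0.001
finger_force: 0.0
```

>>> carry_out:
  offset:
    - [0.13,-0.19,-0.24]
    - [0.27,-0.37,-0.48]
    - [0.4,-0.56,-0.72]
    - [0.4,-0.56,-0.72]
    - [0.4,-0.56,-0.72]
    - [0.4,-0.56,-0.72]
    - [0.4,-0.56,-0.72]
  turn: [0,0,-0.1,-0.2,-0.3,-0.4,-0.5]
  claw: [0,0,0,0,0,0,0]

```text
clock: 24.45
tool_pos: [489.9, 281.4, 223.9]
tcp_rot: [-0.192, 0.889, 0.261, 0.323]
force: [-0.2, -0.1, -0.7]
gripper_width: -0.001
finger_force: 0.0
```

```bash
python3 st.py; python3 to.py 607 185 230
```

```text
[0.305 0.08  2.158 1.068 0.405 0.402] [489.9 281.4 223.9] [[0.655, 0.589, 0.473], [0.341, -0.789, 0.511], [0.674, -0.173, -0.718]] 24.45 [-0.2 -0.1 -0.7]
[489.9 281.4 223.9] F [-0.2 -0.1 -0.7] 24.45 units [0.479 1.44  0.018]
```

>>> carry_out:
  offset:
    - [0.08,0.24,0]
    - [0.16,0.48,0]
    - [0.24,0.72,0]
    - [0.24,0.72,0]
    - [0.24,0.72,0]
  turn: [-0.09,-0.18,-0.27,-0.36,-0.39]
  claw: [0,0,0,0,0]

```text
clock: 24.95
tool_pos: [548.6, 231.8, 226.7]
tcp_rot: [-0.092, 0.777, 0.505, 0.364]
force: [0.1, -0.0, -0.6]
gripper_width: -0.0
finger_force: 0.0
```

```bash
python3 st.py; python3 to.py 607 185 230
```

```text
[ 0.144  0.145  2.07   1.052  0.527 -0.271] [548.6 231.8 226.7] [[0.225, 0.852, 0.473], [0.718, -0.473, 0.51], [0.658, 0.225, -0.718]] 24.95 [ 0.1 -0.  -0.6]
[548.6 231.8 226.7] F [ 0.1 -0.  -0.6] 24.95 units [-0.183  0.726  0.014]
```

>>> carry_out:
  offset:
    - [-0.06,0.24,0]
    - [-0.12,0.48,0]
    - [-0.18,0.72,0]
    - [-0.18,0.72,0]
    - [-0.18,0.72,0]
  turn: [-0.09,-0.18,-0.27,-0.36,-0.4]
  claw: [0,0,0,0,0]

```text
clock: 25.45
tool_pos: [605.8, 184.8, 230.9]
tcp_rot: [0.02, 0.593, 0.712, 0.375]
force: [-0.4, -0.1, 0.2]
gripper_width: 0.003
finger_force: 0.0
```

```bash
python3 st.py; python3 clear.py|grep +y; python3 to.py 607 187 30
```

```text
[ 0.024  0.217  1.961  1.01   0.63  -0.905] [605.8 184.8 230.9] [[-0.296, 0.83, 0.473], [0.86, 0.016, 0.51], [0.416, 0.558, -0.718]] 25.45 [-0.4 -0.1  0.2]
{'tip': 13, 'link': 4, 'body': 8} +y -20 margin 5.3 contact rel [ 3.7 13.3 11.9] lowest -11.9
{'tip': 11, 'link': 1, 'body': 3} +y -10 margin 8.5 contact rel [ 6.3 11.7 12.5] lowest -12.5
{'tip': 10, 'link': -2, 'body': -1} +y 0 margin 11.0 contact rel [-15.3   9.2  -3.5] lowest -12.7
{'tip': 12, 'link': 2, 'body': 5} +y 10 margin 7.3 contact rel [-14.2  11.3  -1.3] lowest -12.5
{'tip': 14, 'link': 5, 'body': 9} +y 20 margin 4.4 contact rel [-12.7  13.    0.9] lowest -11.9
[605.8 184.8 230.9] F [-0.4 -0.1  0.2] 25.45 units [-0.82 -1.11  1.46]
```

>>> carry_out:
  offset:
    - [-0.14,-0.19,0.24]
    - [-0.27,-0.37,0.49]
    - [-0.41,-0.55,0.73]
  turn: [0,0,0]
  claw: [0,0,0]

```text
clock: 25.75
tool_pos: [606.1, 186.7, 130.3]
tcp_rot: [0.02, 0.594, 0.712, 0.375]
force: [0.3, 0.1, 0.4]
gripper_width: -0.003
finger_force: 0.0
```

>>> carry_out:
  offset:
    - [-0.1,-0.14,0.18]
    - [-0.2,-0.28,0.36]
    - [-0.3,-0.42,0.54]
    - [-0.41,-0.55,0.73]
    - [-0.41,-0.55,0.73]
    - [-0.41,-0.55,0.73]
  turn: [0,0,0,0,0,0]
  claw: [0,0,0,0,0,0]

```text
clock: 26.35
tool_pos: [607.2, 188.2, 31.0]
tcp_rot: [0.019, 0.594, 0.711, 0.375]
force: [-0.4, 0.9, 1.0]
gripper_width: -0.002
finger_force: 0.0
```

```bash
python3 st.py; python3 m.py; python3 to.py 605.5 217 30; python3 - <<'E'
from h import *
o,c=cam('scene'); im=c['color'][150:330,200:440,::-1]
cv2.imwrite('pics/s3.png',cv2.convertScaleAbs(cv2.resize(im,(800,600),interpolation=2),alpha=1.5))
E
```

```text
[ 0.031  0.539  2.166  1.843  0.541 -1.871] [607.2 188.2  31. ] [[-0.293, 0.831, 0.473], [0.859, 0.013, 0.511], [0.419, 0.556, -0.718]] 26.35 [-0.4  0.9  1. ]
crate [6.00929e+02 2.82291e+02 7.30000e-02] 195 in stop -72.2 -145.2 yaw deg 1.21
[607.9 188.1  32.5] F [ 0.5 -0.2  0.3] 26.65 units [ 0.245 -0.03   0.154]
```

View pics/s3.png

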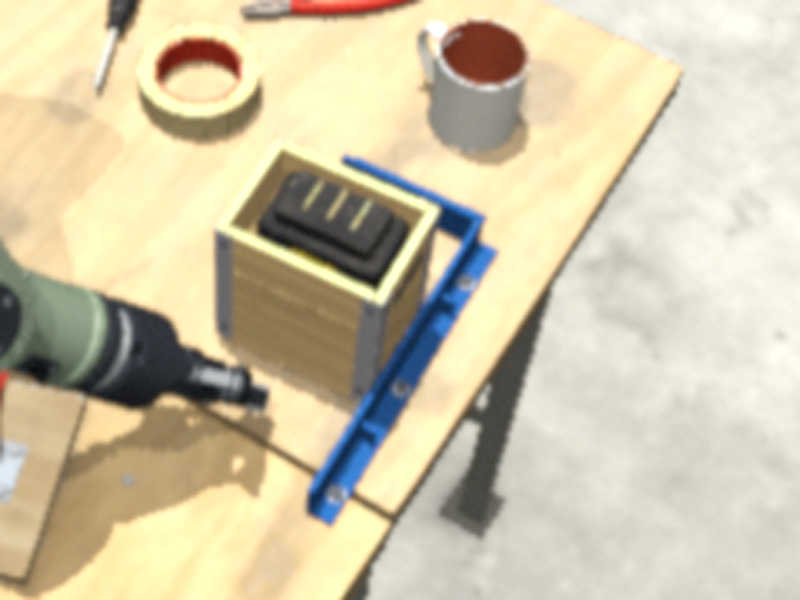

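The tip is low at the right face, at about (262,395), and the crate is flush with the back fence. Starting the slow +y push.

>>> carry_out:
  offset:
    - [0.05,0,0.03]
    - [0.1,0,0.055]
    - [0.15,0,0.083]
    - [0.2,0,0.11]
    - [0.23,-0.01,0.13]
    - [0.26,-0.01,0.146]
  turn: [0,0,0,0,0,0]
  claw: [0,0,0,0,0,0]

```text
clock: 27.3
tool_pos: [605.5, 218.4, 30.8]
tcp_rot: [0.019, 0.594, 0.712, 0.375]
force: [-0.5, 0.5, -0.0]
gripper_width: 0.002
finger_force: 0.0
```

>>> carry_out:
  offset:
    - [0.025,0,0.014]
    - [0.05,0,0.028]
    - [0.075,0,0.042]
    - [0.1,0,0.056]
    - [0.125,-0.005,0.07]
    - [0.15,-0.005,0.083]
    - [0.175,-0.005,0.097]
    - [0.2,-0.01,0.11]
    - [0.225,-0.01,0.125]
  turn: [0,0,0,0,0,0,0,0,0]
  claw: [0,0,0,0,0,0,0,0,0]

```text
clock: 28.2
tool_pos: [604.9, 239.9, 30.5]
tcp_rot: [0.022, 0.597, 0.71, 0.373]
force: [-5.8, -18.7, 10.0]
gripper_width: -0.002
finger_force: 9.5
```

```bash
python3 m.py; python3 st.py
```

```text
crate [6.01789e+02 2.95555e+02 4.90000e-02] 383 in stop -70.6 -132.0 yaw deg -0.13
[ 0.149  0.541  2.159  1.979  0.485 -1.9  ] [604.9 240.3  30.6] [[-0.288, 0.831, 0.476], [0.863, 0.01, 0.505], [0.415, 0.556, -0.72]] 28.5 [ -2.4 -12.6   6.3]
```

>>> carry_out:
  offset:
    - [0.024,0,0.013]
    - [0.048,0,0.026]
    - [0.072,0,0.04]
    - [0.096,0,0.053]
    - [0.12,-0.005,0.066]
    - [0.144,-0.005,0.08]
    - [0.168,-0.005,0.093]
    - [0.192,-0.005,0.106]
    - [0.216,-0.01,0.12]
    - [0.24,-0.01,0.132]
  turn: [0,0,0,0,0,0,0,0,0,0]
  claw: [0,0,0,0,0,0,0,0,0,0]

```text
clock: 29.5
tool_pos: [603.5, 267.4, 30.6]
tcp_rot: [0.022, 0.597, 0.71, 0.373]
force: [-1.9, -12.6, 4.3]
gripper_width: -0.003
finger_force: 6.4
```

>>> carry_out:
  offset:
    - [0.024,0,0.013]
    - [0.048,0,0.026]
    - [0.072,0,0.04]
    - [0.096,0,0.053]
    - [0.12,-0.005,0.066]
    - [0.144,-0.005,0.08]
    - [0.168,-0.005,0.093]
    - [0.192,-0.005,0.106]
    - [0.216,-0.01,0.12]
    - [0.24,-0.01,0.132]
  turn: [0,0,0,0,0,0,0,0,0,0]
  claw: [0,0,0,0,0,0,0,0,0,0]

```text
clock: 30.5
tool_pos: [601.9, 295.1, 30.6]
tcp_rot: [0.022, 0.597, 0.71, 0.373]
force: [-0.5, -12.5, 4.3]
gripper_width: 0.003
finger_force: 5.9
```

```bash
python3 m.py; python3 st.py
```

```text
crate [5.99102e+02 3.50933e+02 5.90000e-02] 458 in stop -70.4 -76.5 yaw deg 0.39
[ 0.266  0.549  2.136  2.104  0.435 -1.922] [601.9 295.7  30.6] [[-0.289, 0.831, 0.476], [0.863, 0.01, 0.506], [0.415, 0.556, -0.72]] 30.8 [  0.3 -10.7   3.1]
```

>>> carry_out:
  offset:
    - [0.021,0,0.012]
    - [0.042,0,0.023]
    - [0.063,0,0.035]
    - [0.084,0,0.046]
    - [0.105,0,0.058]
    - [0.126,-0.005,0.07]
    - [0.147,-0.005,0.082]
    - [0.168,-0.005,0.093]
    - [0.189,-0.005,0.105]
    - [0.21,-0.01,0.117]
  turn: [0,0,0,0,0,0,0,0,0,0]
  claw: [0,0,0,0,0,0,0,0,0,0]

```text
clock: 31.8
tool_pos: [600.6, 319.1, 30.6]
tcp_rot: [0.022, 0.597, 0.71, 0.374]
force: [-0.2, -12.1, 7.3]
gripper_width: 0.001
finger_force: 6.5
```

>>> carry_out:
  offset:
    - [0.012,0,0.007]
    - [0.024,0,0.013]
    - [0.036,0,0.02]
    - [0.036,0,0.02]
  turn: [0,0,0,0]
  claw: [0,0,0,0]

```text
clock: 32.2
tool_pos: [600.6, 320.4, 30.5]
tcp_rot: [0.023, 0.599, 0.709, 0.372]
force: [-3.1, -24.4, 12.4]
gripper_width: 0.0
finger_force: 12.1
```

```bash
python3 m.py; python3 st.py
```

```text
crate [5.97455e+02 3.75905e+02 5.30000e-02] 465 in stop -70.8 -51.5 yaw deg 0.06
[ 0.321  0.553  2.121  2.166  0.402 -1.932] [600.6 320.3  30.5] [[-0.283, 0.832, 0.478], [0.866, 0.007, 0.5], [0.413, 0.555, -0.722]] 32.5 [ -3.2 -23.7  12.4]
```

The crate is home in y, at 24 N and square. I'll back off and go round for a final confirming nudge in +x.

>>> carry_out:
  offset:
    - [-0.09,0,-0.05]
    - [-0.34,0,-0.2]
    - [-0.2,0.19,-0.44]
    - [-0.07,0.37,-0.68]
    - [0.07,0.55,-0.92]
  turn: [0,0,0,0,0]
  claw: [0,0,0,0,0]

```text
clock: 33.0
tool_pos: [599.3, 285.8, 130.3]
tcp_rot: [0.019, 0.594, 0.711, 0.375]
force: [-0.4, 0.4, -0.9]
gripper_width: -0.002
finger_force: 0.0
```

>>> carry_out:
  offset:
    - [0.14,0.19,-0.24]
    - [0.27,0.37,-0.48]
    - [0.41,0.55,-0.72]
    - [0.41,0.55,-0.72]
    - [0.41,0.55,-0.72]
    - [0.41,0.55,-0.72]
  turn: [0,0,0.1,0.2,0.3,0.4]
  claw: [0,0,0,0,0,0]

```text
clock: 33.6
tool_pos: [598.7, 285.6, 229.6]
tcp_rot: [-0.085, 0.767, 0.52, 0.366]
force: [-1.1, -0.2, -0.5]
gripper_width: -0.002
finger_force: 0.0
```

```bash
python3 st.py; python3 to.py 485 378 230
```

```text
[ 0.243  0.232  1.945  0.978  0.48  -0.159] [598.7 285.6 229.6] [[0.191, 0.86, 0.473], [0.735, -0.445, 0.511], [0.65, 0.25, -0.717]] 33.6 [-1.1 -0.2 -0.5]
[598.7 285.6 229.6] F [-1.1 -0.2 -0.5] 33.6 units [ 0.465 -1.388 -0.068]
```

>>> carry_out:
  offset:
    - [0.08,-0.23,-0.01]
    - [0.16,-0.46,-0.02]
    - [0.23,-0.69,-0.03]
    - [0.23,-0.69,-0.03]
    - [0.23,-0.69,-0.03]
  turn: [0.09,0.18,0.27,0.36,0.44]
  claw: [0,0,0,0,0]

```text
clock: 34.1
tool_pos: [541.2, 332.0, 228.3]
tcp_rot: [-0.199, 0.894, 0.244, 0.318]
force: [0.2, -0.0, 0.6]
gripper_width: -0.002
finger_force: 0.0
```

```bash
python3 to.py 485 378 230
```

```text
[541.2 332.  228.3] F [ 0.2 -0.   0.6] 34.1 units [-0.227 -0.689 -0.042]
```

>>> carry_out:
  offset:
    - [-0.08,-0.23,-0.01]
    - [-0.16,-0.46,-0.02]
    - [-0.23,-0.69,-0.04]
    - [-0.23,-0.69,-0.04]
    - [-0.23,-0.69,-0.04]
  turn: [0.09,0.18,0.27,0.36,0.45]
  claw: [0,0,0,0,0]

```text
clock: 34.6
tool_pos: [484.6, 378.0, 229.3]
tcp_rot: [-0.293, 0.925, -0.066, 0.234]
force: [-0.1, -0.8, 0.7]
gripper_width: 0.001
finger_force: 0.0
```

```bash
python3 st.py; python3 to.py 488 378 30
```

```text
[0.542 0.132 2.078 0.83  0.267 1.52 ] [484.6 378.  229.3] [[0.882, 0.016, 0.471], [-0.258, -0.819, 0.512], [0.394, -0.573, -0.718]] 34.6 [-0.1 -0.8  0.7]
[484.6 378.  229.3] F [-0.1 -0.8  0.7] 34.6 units [-0.756  1.143  1.448]
```

>>> carry_out:
  offset:
    - [-0.09,0.14,0.18]
    - [-0.19,0.28,0.36]
    - [-0.28,0.43,0.54]
    - [-0.38,0.57,0.72]
    - [-0.38,0.57,0.72]
    - [-0.38,0.57,0.72]
  turn: [0,0,0,0,0,0]
  claw: [0,0,0,0,0,0]

```text
clock: 35.2
tool_pos: [487.4, 376.8, 128.9]
tcp_rot: [-0.292, 0.925, -0.064, 0.235]
force: [-0.5, 0.7, 0.5]
gripper_width: -0.0
finger_force: 0.0
```

```bash
python3 st.py; python3 to.py 488 378 30
```

```text
[0.538 0.292 2.209 2.064 0.224 0.25 ] [487.4 376.8 128.9] [[0.881, 0.019, 0.473], [-0.256, -0.821, 0.51], [0.398, -0.57, -0.719]] 35.2 [-0.5  0.7  0.5]
[487.4 376.8 128.9] F [-0.5  0.7  0.5] 35.2 units [-0.391  0.554  0.72 ]
```

>>> carry_out:
  offset:
    - [-0.1,0.14,0.18]
    - [-0.2,0.28,0.36]
    - [-0.29,0.42,0.54]
    - [-0.39,0.55,0.72]
    - [-0.39,0.55,0.72]
    - [-0.39,0.55,0.72]
  turn: [0,0,0,0,0,0]
  claw: [0,0,0,0,0,0]

```text
clock: 35.8
tool_pos: [488.6, 378.9, 31.6]
tcp_rot: [-0.293, 0.925, -0.064, 0.235]
force: [0.3, -0.2, 1.1]
gripper_width: 0.001
finger_force: 0.0
```

>>> carry_out:
  offset:
    - [0.035,0,0.02]
    - [0.07,0,0.04]
    - [0.105,0,0.06]
    - [0.14,0,0.08]
    - [0.175,0,0.1]
    - [0.21,0,0.12]
  turn: [0,0,0,0,0,0]
  claw: [0,0,0,0,0,0]

```text
clock: 36.4
tool_pos: [513.3, 379.4, 31.6]
tcp_rot: [-0.293, 0.924, -0.064, 0.236]
force: [0.2, 0.2, -0.6]
gripper_width: -0.004
finger_force: 0.0
```

>>> carry_out:
  offset:
    - [0.017,0,0.01]
    - [0.035,0,0.02]
    - [0.052,0,0.03]
    - [0.07,0,0.04]
  turn: [0,0,0,0]
  claw: [0,0,0,0]

```text
clock: 36.8
tool_pos: [519.2, 379.5, 30.9]
tcp_rot: [-0.292, 0.925, -0.063, 0.235]
force: [-15.6, -2.6, 10.3]
gripper_width: -0.001
finger_force: 7.4
```

```bash
python3 m.py; python3 st.py
```

```text
crate [5.97800e+02 3.75261e+02 5.20000e-02] 259 in stop -70.5 -52.2 yaw deg 0.02
[ 0.504  0.516  2.234  2.562  0.413 -0.304] [518.9 379.5  31. ] [[0.882, 0.021, 0.471], [-0.253, -0.821, 0.511], [0.398, -0.57, -0.719]] 37.1 [-8.3 -1.   5.2]
```

>>> carry_out:
  offset:
    - [0.012,0,0.007]
    - [0.024,0,0.014]
    - [0.036,0,0.02]
    - [0.036,0,0.02]
  turn: [0,0,0,0]
  claw: [0,0,0,0]

```text
clock: 37.5
tool_pos: [519.3, 379.5, 30.7]
tcp_rot: [-0.292, 0.925, -0.06, 0.233]
force: [-23.6, -3.4, 16.4]
gripper_width: -0.001
finger_force: 11.9
```

```bash
python3 m.py; python3 st.py
```

```text
crate [5.97294e+02 3.76107e+02 4.60000e-02] 201 in stop -71.0 -51.3 yaw deg -0.33
[ 0.502  0.517  2.232  2.545  0.411 -0.293] [519.3 379.5  30.8] [[0.884, 0.024, 0.468], [-0.249, -0.822, 0.513], [0.397, -0.569, -0.72]] 37.8 [-23.6  -4.4  16.3]
```

>>> carry_out:
  offset:
    - [-0.05,0,-0.03]
    - [-0.2,0,-0.11]
    - [-0.4,0,-0.22]
    - [-0.27,-0.19,-0.46]
    - [-0.13,-0.38,-0.7]
    - [0,-0.57,-0.94]
    - [0,-0.57,-0.94]
  turn: [0,0,0,0,0,0,0]
  claw: [0,0,0,0,0,0,0]

```text
clock: 38.5
tool_pos: [480.3, 379.2, 134.6]
tcp_rot: [-0.294, 0.924, -0.063, 0.238]
force: [-0.7, 0.6, -0.6]
gripper_width: -0.001
finger_force: 0.0
```

```bash
python3 m.py; python3 st.py; python3 - <<'E'
from h import *
o,c=cam('top')
for q,z in(('masking_roll',18),('mug_1',45)): print(q,onplane(c,finder.trace(q,c)[0]['centre'],z))
a=cv2.resize(c['color'][95:305,90:330,::-1],(400,350),interpolation=2)
o,c=cam('scene'); b=cv2.resize(c['color'][150:318,230:422,::-1],(400,350),interpolation=2)
cv2.imwrite('pics/fin.png',cv2.convertScaleAbs(np.hstack([a,b]),alpha=1.5))
E
```

```text
crate [5.97403e+02 3.75925e+02 5.20000e-02] 229 in stop -70.9 -51.5 yaw deg 0.03
[0.552 0.282 2.221 2.097 0.218 0.228] [478.9 378.1 130. ] [[0.881, 0.018, 0.472], [-0.256, -0.821, 0.51], [0.397, -0.57, -0.719]] 38.8 [-0.7  0.9  0.1]
masking_roll [[359.0337866  463.77452747  18.        ]]
mug_1 [[593.87266458 565.06145979  45.        ]]
```

View pics/fin.png

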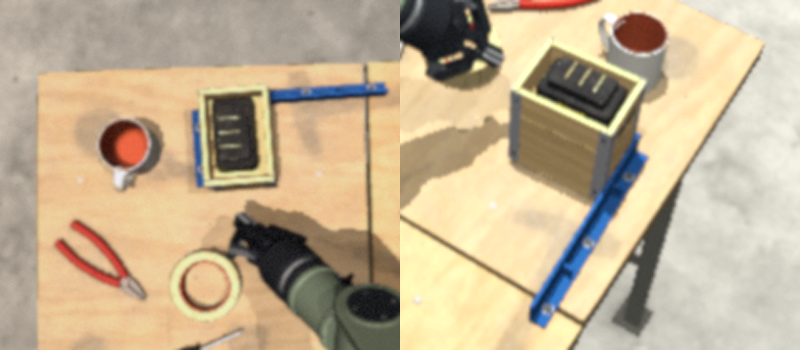

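The crate stands flush against both fences with the battery still in its tray. The tape roll is at about (206,284) in the left crop, the same image spot as at the start, and the mug hasn't moved. Handing in.

```bash
python3 -c "
from bench import ctrl;print(ctrl.hand_in())"
```

```text
the job is handed in; nothing more can be done
None
```

The crate is parked square against both fences and the job is handed in at about 39 s. The last camera fit put it within about 1.5 mm of home and 0.1 degree of square. It was pushed slowly and low with tilted fingertips. The battery, mug and tape roll look undisturbed, though no verdict came back.

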